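# Bolt a reel side onto the winder hub and swing the clamp over it

## Task

Fit the cardboard reel side that has three bolt holes onto the filament winder: turn it so that its holes line up with the three studs on the hub, lower it on (do not drop it) until it lies flat and fully home on the hub face, and let go of it. Then swing the winder's clamp arm all the way round to its stop, so that its tip lies over the rim of the reel side. Leave the four-hole reel side, the screwdriver, the white bracket and the tray of screws where they are.

Things in the scene. Friction and masses are not known exactly. Their poses are not given: they have to be found in the camera images.
- flange: Cardboard-brown reel side, 140 g: disc 150 mm across, 6 mm thick, flat on the bench. A solid round core 50 mm across stands on its middle, 6 to 56 mm above the underside: grip its upright wall from any heading. Three 15 mm through holes on a circle of 48 mm radius, at 0, 120 and 240 degrees from its x axis: any third of a turn fits. Origin: centre of underside; z up.
- flange_four: The other reel side, the same except for four holes at 0, 90, 180 and 270 degrees (same circle); it does not fit and stays where it is. Which of the two lies nearer the winder varies.
- winder: Filament winder, fixed: grey housing 170 mm (x) by 215 mm (y, -85 to +130), 40 mm high. Origin: on the bench under the hub's centre; z up. Its y axis points from the hub to the clamp's pivot. Turned by up to about 25 degrees.
- hub: Black hub disc on the winder, fixed (it does not turn), 128 mm across, 14 mm thick, with three upright brass studs 10 mm in diameter on a circle of 48 mm radius, at 0, 120 and 240 degrees from its x axis, standing 15 mm above its face, the last 4 mm tapered. Any heading. Origin: centre of its underside, 40 mm above the bench; z up.
- hub_face (a point): Centre of the hub's top face, 54 mm above the bench, on which the underside of the reel side comes to lie; the stud tips are 15 mm higher.
- clamp (a joint): Turn of the steel clamp arm about its upright pivot, rad. 0: closed, at its stop: tip over the seated reel side's rim (3 mm above it), handle pointing away from the hub along the winder's +y. Starts at 1.2 to 1.7, clear of the reel side. Growing turns counter-clockwise seen from above, so close it clockwise. Stays where left; about 1.5 N at the handle moves it.
- clamp_pivot (a point): On the clamp's pivot axis, at the arm's underside, 63 mm above the bench and 98 mm from the hub's centre. The arm is 16 mm wide and 8 mm thick; its tip is 40 mm from the pivot.
- clamp_handle (a point): Middle of the top of the clamp's handle: an upright round black peg 16 mm in diameter, 45 mm from the pivot on the end away from the tip, standing 71 to 109 mm above the bench (38 mm above the arm).
- screwdriver: Bystander: screwdriver 170 mm long with black handle, lying on the bench. Origin: underside, mid-length.
- bracket: Bystander: white printed angle bracket 50 by 30 by 40 mm. Origin: underside centre.
- parts_tray: Bystander: grey two-part tray 90 by 130 by 30 mm with screws. Origin: underside centre.

How it is judged (in metres and radians):
On the way, in this order (a step that is already met when the one before it is completed fails the run):
1. the three-hole reel side lies over the studs, flat on the hub face, let go, with the clamp not yet over it (horizontal distance between flange and hub_face below 0.004 m and z of flange in the frame of hub_face between -0.003 and 0.0025 m and angle between flange's own z axis and vertical below 0.03 rad and contact force between flange and the fingers below 0.1 N and value of joint clamp above 0.8 rad), for 0.2 s.
2. the clamp arm is swung to its stop, over the rim of the seated reel side (horizontal distance between flange and hub_face below 0.004 m and z of flange in the frame of hub_face between -0.003 and 0.0025 m and angle between flange's own z axis and vertical below 0.03 rad and value of joint clamp below 0.12 rad), for 0.2 s.
At the end, for the whole second after the job is handed in: The three-hole reel side lies flat on the hub face with the studs through its holes (centred within 4 mm, underside within 2.5 mm of the face, tilted less than 0.03 rad), at rest and released, and the clamp arm is within 0.12 rad of its closed stop, over the rim (all of step 2 and linear speed of flange below 0.02 m/s and angular speed of flange below 0.1 rad/s and contact force between flange and the fingers below 0.1 N); the robot touches nothing.
It fails at once if the reel side is dropped onto the hub (falling freely above it faster than 0.6 m/s) (horizontal distance between flange and hub_face below 0.05 m and z of flange in the frame of hub_face above 0.002 m and contact force between flange and the fingers below 0.1 N and linear speed of flange above 0.6 m/s).
It fails at once if the four-hole reel side is moved by more than 30 mm (distance of flange_four from where it was at the start of the episode above 0.03 m).
It fails at once if the screwdriver, bracket or tray is moved by more than 40 mm (distance of any of screwdriver, bracket, parts_tray from where it was at the start of the episode above 0.04 m).
It also fails if it takes over 51 s, if anything falls off the work surface, if the arm or the gripper's body presses on something with over 40 N, if the wrist force passes 120 N, or if a joint passes its speed limit or range.

## Robot

A 6-joint arm with a two-finger parallel gripper is mounted at the origin on the work surface. World frame = base frame: x ahead of the robot, y to its left, z up, the work surface at z = 0. Lengths are in mm, angles in degrees, forces in N, time in s.
With the tool pointing down it reaches from about 350 to 850 mm from the base axis. Payload 8.1 kg.
Tool frame: the origin (TCP) lies midway between the tips of the shut fingers; the grasp point (between the pads) lies 19 mm behind it; z points along the fingers, y is the line along which they close (so a half turn about z gives the same grasp; the last joint's range is limited). The gripper opens to 85 mm and grips with 20 to 120 N. Pads are 22 mm wide; open, the fingers measure 114 mm over their backs; the gripper's body (76 mm by 85 mm) begins 54 mm behind the grasp point. The pads swing forward as they close: fully open they stand 13 mm farther back than shut.
Start: joints at [-4.893, 7.471, 85.268, -0, 87.261, -4.893], TCP at [600.004, 0.022, 231.292] pointing down, gripper open.
Joint ranges: [-169.43, 169.43], [-51.17, 129.36], [1.28, 143.12], [-76.62, 256.62], [0, 156.53], [-152.29, 152.29]. Speed limits (degrees/s): [136.94, 136.94, 159.86, 180, 180, 180].

## Interface

Orientations are given as [roll, pitch, yaw] about the fixed x, y, z axes, in that order (R = Rz(yaw) Ry(pitch) Rx(roll)).
In Python, from bench import r gives the robot as it stands. The module is installed in compiled form; this text tells all that it offers.
- The arm moves only by the tool jog_arm, never from a script. Its argument "rows" is a list of rows, each a list of 2 entries, a list of its own where there are three numbers: the shift along the tool's x, y, z in mm, then the turn, a rotation vector about the tool's x, y, z in rad. A call has 1 to 10 rows; each row is the pose to reach, as a shift and turn from the pose commanded when the call began, along the tool's axes at that moment; what a row does not reach only later rows make up. A row lasts 1/10 s, in which the tool goes at most 50 mm and 8.59 degrees, less where a joint would pass 70% of its speed; a pose out of reach is approached as far as the arm can. A call with a gripper value outside its range is refused whole. "grip" is the finger opening in mm, from 0 to 85.4, set as the call begins (left out, the last holds). The fingers move at their own pace and stop on an object; "force" is the grip in N (left out, the last holds). Time passes only in rows, so rows that repeat a pose let the fingers close. It gives the time, the measured TCP pose, the force, the opening and the grip force at its end, in the units of the state.
- r.sense(): the state, without advancing time (a new reading comes with each control period).
- r.snapshot(name): name is "scene" or "side" or "wrist"; returns (picture, depth): 400x640x3 uint8, blue, green, red; 400x640 float32, mm along the optical axis (not along the pixel's ray), 0 where there is no reading.
- r.camera_params(name): a dict with "fx", "fy", "cx", "cy" (pixels), "pose" (4x4, takes a point from camera to world coordinates); the wrist camera has in their place "tool_from_camera" (4x4, takes a point from camera to tool coordinates, whose origin is the TCP and whose axes are the flange's). Camera axes: x right, y down, z forward; pixel columns grow to the right and rows downward; lengths in mm; the calibration is good to about 2 mm. A picture is of the moment at which its call begins: read the wrist's pose just before it. camera_params takes no time and is no camera call.
- r.hand_in(): hands the job in; it is judged then, once.
The state is a dict: "time": time; "joint_pos": joint angles; "qd": joint speeds; "joint_efforts": joint torques, N m; "tool_pos": TCP position; "tcp_rot": TCP orientation; "ft_force": force on the tool from outside, world axes, zero at the start; "wrist_torque": the same for the moment, N m; "finger_gap": finger opening in mm; "grip_force": force on a finger pad.
Only numpy, scipy, OpenCV 4.12 (cv2) and the standard library are available. Lean on these libraries where they do the work, as an engineer would, in place of code of your own. Each camera call takes 0.05 s, during which the arm holds its last target. There are 200 camera calls.

## Working session

There is one attempt and no reset: what is moved stays moved. The work goes in short steps, Python scripts to look and compute and a tool call to move; the robot and the scene stay as the last step left them, time stands still between calls to the robot, and variables do not carry over. Pictures are saved under pics/ and viewed, at most 10 in all, crops included, and the job is handed in when it is done.

Besides the shell and the picture viewer there is one more tool, called after "Request:" as name([rows], argument=value, ...), one row to a line, values as JSON. jog_arm: Moves the arm, as the interface text tells. Its arguments: {"type":"object","properties":{"rows":{"type":"array"},"grip":{"type":"number"},"force":{"type":"number"}},"required":["rows"]}

```bash
mkdir -p pics; python3 - <<'E'
from bench import r
import cv2,numpy as np
s=r.sense(); print(s['tool_pos'],s['tcp_rot'],s['time'])
for n in("scene","side","wrist"):
    p,d=r.snapshot(n); cv2.imwrite(f'pics/{n}0.png',p); np.save(f'pics/{n}0.npy',d)
    print(n,{k:np.round(v,3).tolist() for k,v in r.camera_params(n).items()})
a=cv2.imread('pics/scene0.png')
E
```

```text
[5.99451738e+02 9.67563082e-02 2.30232831e+02] [-1.79894738e+02 -9.85056842e-03  9.00015097e+01] 0.0
scene {'fx': 436.794, 'fy': 436.794, 'cx': 319.767, 'cy': 193.554, 'pose': [[0.747, 0.499, -0.439, 1037.358], [0.664, -0.572, 0.481, -462.093], [-0.011, -0.651, -0.759, 862.939], [0.0, 0.0, 0.0, 1.0]]}
side {'fx': 484.264, 'fy': 484.264, 'cx': 317.852, 'cy': 197.726, 'pose': [[-0.995, -0.074, 0.073, 493.749], [-0.103, 0.619, -0.779, 887.342], [0.012, -0.782, -0.623, 791.184], [0.0, 0.0, 0.0, 1.0]]}
wrist {'fx': 311.056, 'fy': 311.056, 'cx': 318.143, 'cy': 199.724, 'tool_from_camera': [[-0.001, -0.952, -0.305, 77.938], [1.0, -0.001, -0.001, 0.302], [0.001, -0.305, 0.952, -142.688], [0.0, 0.0, 0.0, 1.0]]}
```

View pics/scene0.png

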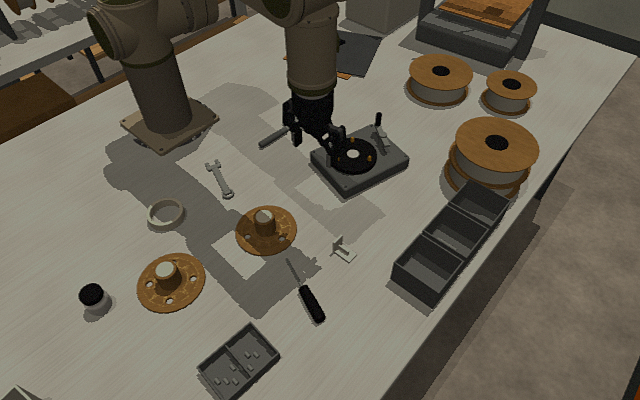

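View pics/side0.png

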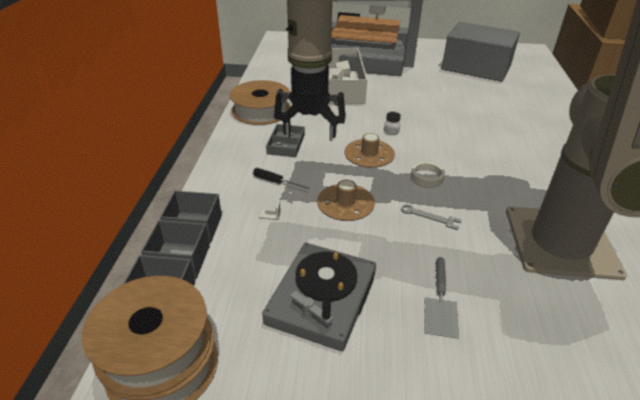

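The scene view shows two reel sides at about (266,231) and (171,282), and the winder at (358,158). The side view shows the reel sides at (346,201) and (370,152), and the hub at (326,274), with its clamp pointing left. Next I'll enlarge these areas to count the holes.

```bash
python3 - <<'E'
import cv2,numpy as np
a=cv2.imread('pics/scene0.png');b=cv2.imread('pics/side0.png')
f=lambda im,x,y,w,h:cv2.resize(im[y:y+h,x:x+w],(400,300),interpolation=cv2.INTER_CUBIC)
cv2.imwrite('pics/m0.png',np.vstack([np.hstack([f(a,216,196,100,75),f(a,121,245,100,75)]),np.hstack([f(a,300,105,120,90),f(b,255,235,132,99+12)])]))
E
```

```text
(no output)
```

View pics/m0.png

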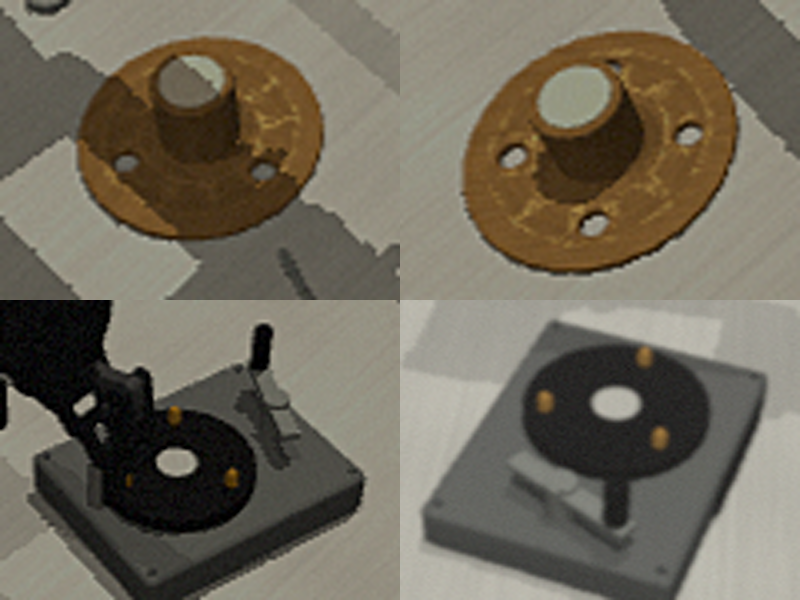

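View pics/wrist0.png

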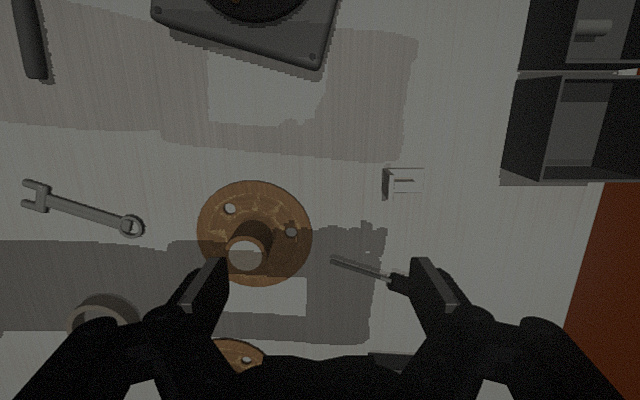

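```bash
cat > h.py <<'E'
import cv2,numpy as np
from scipy.spatial.transform import Rotation as R
from bench import r
def pose(n,s=None):
    c=r.camera_params(n)
    if n!='wrist': return c,np.array(c['pose'])
    s=s or r.sense(); T=np.eye(4); T[:3,:3]=R.from_euler('xyz',s['tcp_rot'],degrees=True).as_matrix(); T[:3,3]=s['tool_pos']
    return c,T@np.array(c['tool_from_camera'])
def cast(n,uv,z,cp=None):
    c,P=cp or pose(n); uv=np.atleast_2d(uv).astype(float)
    d=np.c_[(uv[:,0]-c['cx'])/c['fx'],(uv[:,1]-c['cy'])/c['fy'],np.ones(len(uv))]@P[:3,:3].T
    return P[:3,3]+d*((z-P[2,3])/d[:,2])[:,None]
def cents(mask,x0,y0,x1,y1,amin=3):
    m=np.zeros_like(mask); m[y0:y1,x0:x1]=mask[y0:y1,x0:x1]
    n,l,st,c=cv2.connectedComponentsWithStats(m,connectivity=4)
    return [(c[i].round(2),int(st[i,4])) for i in range(1,n) if st[i,4]>=amin]
E
python3 - <<'E'
from h import *
p=lambda *a:print(a[0],np.round(a[1],1).tolist())
p('coretop scene',cast('scene',(263.5,216.5),56)); p('coretop wrist',cast('wrist',(245,253),56))
p('holes scene',cast('scene',[(247.7,236.5),(281.7,238.5)],6)); p('holes wrist',cast('wrist',[(231,209),(291,232)],6))
b=cv2.imread('pics/side0.png'); hsv=cv2.cvtColor(b,cv2.COLOR_BGR2HSV)
m=((hsv[...,1]>110)&(hsv[...,2]>60)&(hsv[...,0]<30)).astype('uint8')
c=cents(m,295,245,360,300); print(c)
p('studs mid z61',cast('side',[x[0] for x in c],61.5))
p('hubcentre',cast('side',(255+617/3.03-0,235+103/2.7),54))
p('handle',cast('side',(255+617/3.03,235+183/2.7),109)); p('handle scene',cast('scene',(300+263/3.33,105+26/3.33),109))
p('four core',cast('scene',(121+575/4-100,245+97/4),56))
s=r.sense();print(s['time'])
E
```

```text
coretop scene [[518.3, -89.3, 56.0]]
coretop wrist [[516.3, -87.0, 56.0]]
holes scene [[501.5, -132.8, 6.0], [566.8, -83.3, 6.0]]
holes wrist [[490.1, -51.8, 6.0], [564.3, -83.1, 6.0]]
[(array([335.  , 255.84]), 31), (array([302.45, 272.19]), 42), (array([340.28, 285.6 ]), 43)]
studs mid z61 [[523.7, 166.5, 61.5], [585.7, 220.1, 61.5], [507.1, 246.9, 61.5]]
hubcentre [[267.9, 179.3, 54.0]]
handle [[293.5, 304.5, 109.0]]
handle scene [[530.8, 335.7, 109.0]]
four core [[462.7, -325.9, 56.0]]
0.15
```

Request:
jog_arm([
  [[45,-20,0],[0,0,0]],
  [[90,-40,0],[0,0,0]],
  [[133,-60,0],[0,0,0]],
  [[133,-60,0],[0,0,0]],
  [[133,-60,0],[0,0,0]],
  [[133,-60,0],[0,0,0]],
])

```text
time: 0.75
tool_pos: [540.3, 132.3, 231.1]
tcp_rot: [-180.0, 0.0, 90.0]
ft_force: [-0.5, -1.3, 0.2]
finger_gap: 85.5
grip_force: 0.0
```

```bash
python3 - <<'E'
from h import *
s=r.sense();p,d=r.snapshot('wrist');cv2.imwrite('pics/whub.png',p);import json;json.dump({k:np.array(s[k]).tolist() for k in('tool_pos','tcp_rot')},open('shub.json','w'));print(s['tool_pos'],s['qd'])
E
```

```text
[540.25742467 132.31738983 231.14080372] [-1.04393018  0.25052587 -0.2484009   0.07007781 -0.05977462  0.23033168]
```

Request:
jog_arm([
  [[-45,0,0],[0,0,0]],
  [[-90,-5,0],[0,0,0]],
  [[-135,-10,0],[0,0,0]],
  [[-180,-15,0],[0,0,0]],
  [[-225,-20,0],[0,0,0]],
  [[-270,-22,0],[0,0,0]],
  [[-299,-22,0],[0,0,0]],
  [[-299,-22,0],[0,0,0]],
  [[-299,-22,0],[0,0,0]],
  [[-299,-22,0],[0,0,0]],
])

```text
time: 1.8
tool_pos: [517.9, -165.9, 231.1]
tcp_rot: [-180.0, -0.0, 90.0]
ft_force: [-0.6, -0.2, -0.1]
finger_gap: 85.6
grip_force: 0.0
```

```bash
python3 - <<'E'
from h import *
s=r.sense();p,d=r.snapshot('wrist');cv2.imwrite('pics/wfl.png',p);import json;json.dump({k:np.array(s[k]).tolist() for k in('tool_pos','tcp_rot')},open('sfl.json','w'));print(s['tool_pos'],s['tcp_rot'],s['qd'])
a=cv2.imread('pics/whub.png')
cv2.imwrite('pics/m1.png',np.hstack([cv2.resize(q[0:200,200:470],None,fx=1.48,fy=1.48*2,interpolation=cv2.INTER_CUBIC) if 0 else cv2.resize(q[0:260,190:450],(400,400),interpolation=cv2.INTER_CUBIC) for q in(a,p)]))
E
```

```text
[ 517.91862717 -165.91455544  231.13128185] [-1.79984764e+02 -2.86295131e-02  8.99621206e+01] [ 1.25578936 -0.37189909  0.23535734 -0.12077661 -0.05306759 -0.10124495]
```

View pics/m1.png

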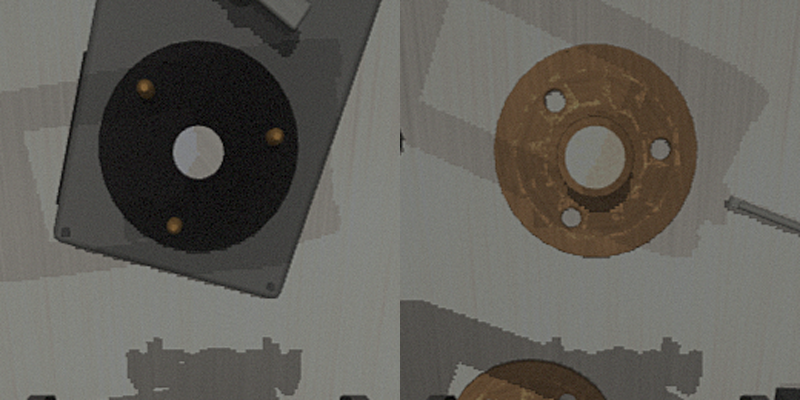

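The montage shows the hub on the left, with studs at (145,88), (275,136) and (174,226). On the right is the three-hole reel side, with holes at (555,100), (660,149) and (571,217). Both are cleanly visible.

```bash
python3 - <<'E'
from h import *
import json
from itertools import product
def fit(P,name):
    # 3 points at 120deg, r=48: centre = mean, phase from complex sum
    c=P.mean(0)[:2]; q=P[:,:2]-c; a=np.degrees(np.arctan2(q[:,1],q[:,0])); 
    ph=np.degrees(np.angle(np.sum(np.exp(3j*np.radians(a)))))/3
    print(name,'c',c.round(1),'r',np.hypot(*q.T).round(1),'ang',a.round(1),'phase',round(ph,2)); return c,ph
sh=json.load(open('shub.json'));sf=json.load(open('sfl.json'))
a=cv2.imread('pics/whub.png');f=cv2.imread('pics/wfl.png')
h=cv2.cvtColor(a,cv2.COLOR_BGR2HSV); m=((h[...,1]>110)&(h[...,2]>40)&(h[...,0]<30)).astype('uint8')
c=[x for x in cents(m,250,25,385,165,8)];print(c)
cp=pose('wrist',sh); fit(cast('wrist',[x[0] for x in c],63,cp),'studs')
# hub disc (dark) circle
h=cv2.cvtColor(f,cv2.COLOR_BGR2HSV); br=((h[...,1]>90)&(h[...,0]<30)).astype('uint8')
cs,_=cv2.findContours(br[0:200],cv2.RETR_CCOMP,cv2.CHAIN_APPROX_NONE)
cp=pose('wrist',sf)
big=max(cs,key=cv2.contourArea); e=cv2.fitEllipse(cv2.convexHull(big)); print('disc',e, cast('wrist',e[0],5,cp))
inner=((br==0)&(f.max(2)>60)).astype('uint8')
x,y,w,hh=cv2.boundingRect(big); mask=np.zeros_like(br);cv2.drawContours(mask,[big],-1,1,-1); inner&=mask
c=cents(inner,x,y,x+w,y+hh,20);print(c)
hol=[k[0] for k in c if 40<k[1]<300]; core=max(c,key=lambda k:k[1])
fit(cast('wrist',hol,4,cp),'holes'); print('core',cast('wrist',core[0],56,cp))
gray=((h[...,1]<90)).astype('uint8')
# pivot/handle from side/scene
b=cv2.imread('pics/side0.png');g=b.max(2)
E
```

```text
[(array([283.98,  56.76]), 98), (array([368.24,  87.95]), 102), (array([302.93, 146.  ]), 81)]
studs c [540.6 211.9] r [47.9 47.8 47.7] ang [ 131.1   11.  -108.9] phase 11.07
disc ((316.5914306640625, 97.48946380615234), (130.84475708007812, 137.9031219482422), 178.33346557617188) [[516.2341236  -85.10696416   5.        ]]
[(array([290.53,  65.63]), 155), (array([316.17, 101.86]), 1301), (array([358.46,  96.85]), 140), (array([300.84, 141.23]), 133)]
holes c [516.3 -90.1] r [47.7 47.6 47.7] ang [ 126.7    6.8 -113.1] phase 6.79
core [[516.09757327 -89.5604308   56.        ]]
```

Request:
jog_arm([
  [[38,-1,20],[0,0,0]],
  [[76,-1.7,45],[0,0,0]],
  [[76,-1.7,90],[0,0,0]],
  [[76,-1.7,130],[0,0,0]],
  [[76,-1.7,165],[0,0,0]],
  [[76,-1.7,190],[0,0,0]],
  [[76,-1.7,205],[0,0,0]],
  [[76,-1.7,216],[0,0,0]],
  [[76,-1.7,216],[0,0,0]],
  [[76,-1.7,216],[0,0,0]],
], grip=85)

```text
time: 2.85
tool_pos: [517.2, -90.1, 16.4]
tcp_rot: [179.9, 0.0, 90.0]
ft_force: [-0.4, -0.7, -0.8]
finger_gap: 84.8
grip_force: 0.0
```

Request:
jog_arm([
  [[0,0,0],[0,0,0]],
  [[0,0,0],[0,0,0]],
  [[0,0,0],[0,0,0]],
  [[0,0,0],[0,0,0]],
  [[0,0,0],[0,0,0]],
  [[0,0,0],[0,0,0]],
  [[0,0,0],[0,0,0]],
  [[0,0,0],[0,0,0]],
], grip=40, force=40)

```text
time: 3.65
tool_pos: [517.3, -90.3, 16.6]
tcp_rot: [179.9, 0.0, 90.0]
ft_force: [-0.8, 0.9, 6.6]
finger_gap: 48.7
grip_force: 42.0
```

Request:
jog_arm([
  [[0,0,-15],[0,0,0]],
  [[0,0,-45],[0,0,0]],
  [[0,0,-80],[0,0,0]],
  [[0,0,-115],[0,0,0]],
  [[0,0,-130],[0,0,0]],
  [[0,0,-130],[0,0,0]],
])

```text
time: 4.25
tool_pos: [518.1, -90.5, 148.4]
tcp_rot: [179.7, 0.1, 90.0]
ft_force: [-0.4, 0.2, -2.4]
finger_gap: 48.9
grip_force: 42.1
```

Request:
jog_arm([
  [[25,3,0],[0,0,-0.01]],
  [[65,6,0],[0,0,-0.02]],
  [[105,9,0],[0,0,-0.03]],
  [[145,12,0],[0,0,-0.04]],
  [[185,15,0],[0,0,-0.05]],
  [[225,18,0],[0,0,-0.06]],
  [[265,21,0],[0,0,-0.07]],
  [[290,24,0],[0,0,-0.075]],
  [[302,24.3,0],[0,0,-0.075]],
  [[302,24.3,0],[0,0,-0.075]],
])

```text
time: 5.25
tool_pos: [539.3, 212.9, 143.1]
tcp_rot: [-179.8, 0.0, 94.4]
ft_force: [-0.2, -0.5, -1.4]
finger_gap: 48.8
grip_force: 42.0
```

Request:
jog_arm([
  [[0,0,10],[0,0,0]],
  [[0,0,25],[0,0,0]],
  [[0,0,40],[0,0,0]],
  [[0,0,48],[0,0,0]],
  [[0,0,48],[0,0,0]],
  [[0,0,48],[0,0,0]],
])

```text
time: 5.85
tool_pos: [540.5, 211.7, 97.1]
tcp_rot: [-180.0, 0.0, 94.3]
ft_force: [-0.0, -0.4, -1.3]
finger_gap: 48.5
grip_force: 42.0
```

```bash
python3 - <<'E'
from h import *
s=r.sense();print(s['tool_pos'],s['tcp_rot'],s['ft_force'],s['finger_gap'])
P={}
for n in('scene','side'):
    p,d=r.snapshot(n); cv2.imwrite(f'pics/{n}1.png',p);P[n]=p
cv2.imwrite('pics/m2.png',np.hstack([cv2.resize(P['scene'][100:220,290:430],(400,343),interpolation=cv2.INTER_CUBIC),cv2.resize(P['side'][215:335,256:396],(400,343),interpolation=cv2.INTER_CUBIC)]))
E
```

```text
[540.53080416 211.70745556  97.06004821] [-1.79970412e+02  7.53802097e-03  9.42746007e+01] [-0.04034917 -0.35171359 -1.34523334] 48.530792634968236
```

View pics/m2.png

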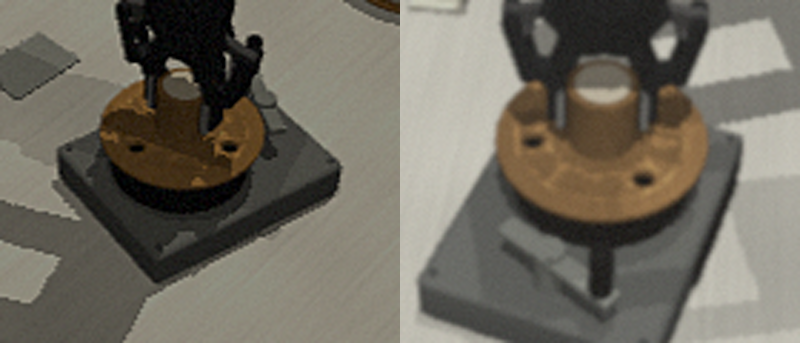

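The held reel side sits above the hub. Two dark holes are visible in each view: left crop (136,147) and (229,147), right crop (533,139) and (645,178). I'll compare them with the stud positions.

```bash
python3 - <<'E'
from h import *
ex=np.radians(11.07); C=np.array([540.6,211.9])
print('studs wrist',[(C+48*np.array([np.cos(ex+t),np.sin(ex+t)])).round(1).tolist() for t in np.radians([0,120,240])])
for n,boxes in(('scene',[(330,145,345,158),(363,145,378,158)]),('side',[(295,257,310,270),(333,270,349,285)])):
    p=cv2.imread(f'pics/{n}1.png').max(2)
    for b in boxes:
        w=p[b[1]:b[3],b[0]:b[2]].astype(float); t=(w.min()+np.median(w))/2
        m=np.zeros(p.shape,'uint8'); m[b[1]:b[3],b[0]:b[2]]=w<t
        cc=max(cents(m,*b),key=lambda k:k[1]); print(n,cc,cast(n,cc[0],87).round(1))
a=cv2.imread('pics/scene0.png'); h=cv2.cvtColor(a,cv2.COLOR_BGR2HSV); m=((h[...,1]>110)&(h[...,2]>40)&(h[...,0]<30)).astype('uint8')
for cc in cents(m,325,135,380,175,3): print('scene stud',cc,cast('scene',cc[0],61.5).round(1))
E
```

```text
studs wrist [[587.7, 221.1], [509.1, 248.1], [525.0, 166.5]]
scene (array([337.22, 151.44]), 9) [[527.9 165.2  87. ]]
scene (array([369.86, 151.07]), 14) [[589.8 220.8  87. ]]
side (array([302.  , 264.11]), 18) [[586.2 222.1  87. ]]
side (array([340.5, 277.5]), 20) [[507.6 248.8  87. ]]
scene stud (array([351.9, 139. ]), 20) [[509.9 248.8  61.5]]
scene stud (array([369.04, 157.7 ]), 23) [[588.5 222.1  61.5]]
scene stud (array([338.43, 158.71]), 7) [[531.  167.2  61.5]]
```

The holes match the studs to about 0.5 mm in both views, so I'm lowering.

Request:
jog_arm([
  [[0,0,4],[0,0,0]],
  [[0,0,8],[0,0,0]],
  [[0,0,12],[0,0,0]],
  [[0,0,15],[0,0,0]],
  [[0,0,18],[0,0,0]],
  [[0,0,18],[0,0,0]],
  [[0,0,18],[0,0,0]],
])

```text
time: 6.65
tool_pos: [540.5, 212.0, 79.2]
tcp_rot: [-180.0, 0.0, 94.3]
ft_force: [0.2, 0.0, -2.0]
finger_gap: 49.2
grip_force: 42.0
```

Request:
jog_arm([
  [[0,0,2],[0,0,0]],
  [[0,0,4],[0,0,0]],
  [[0,0,6],[0,0,0]],
  [[0,0,8],[0,0,0]],
  [[0,0,8],[0,0,0]],
  [[0,0,8],[0,0,0]],
])

```text
time: 7.25
tool_pos: [540.6, 212.0, 71.2]
tcp_rot: [-180.0, 0.0, 94.3]
ft_force: [-0.1, 0.4, -2.3]
finger_gap: 48.9
grip_force: 42.0
```

Request:
jog_arm([
  [[0,0,0.7],[0,0,0]],
  [[0,0,1.4],[0,0,0]],
  [[0,0,2],[0,0,0]],
  [[0,0,2],[0,0,0]],
  [[0,0,2],[0,0,0]],
])

```text
time: 7.75
tool_pos: [541.0, 212.2, 70.6]
tcp_rot: [179.9, -0.0, 94.3]
ft_force: [-4.5, -1.2, 8.0]
finger_gap: 49.4
grip_force: 42.9
```

The reel side made contact at the expected height: 70.6 − 16.6 = 54 mm. I'll release, rise straight up, then check.

Request:
jog_arm([
  [[0,0,0],[0,0,0]],
  [[0,0,0],[0,0,0]],
  [[0,0,0],[0,0,0]],
  [[0,0,0],[0,0,0]],
  [[0,0,0],[0,0,0]],
], grip=80)

```text
time: 8.25
tool_pos: [540.5, 212.0, 69.2]
tcp_rot: [-180.0, 0.0, 94.3]
ft_force: [-0.3, 0.5, 0.2]
finger_gap: 80.1
grip_force: 0.0
```

Request:
jog_arm([
  [[0,0,-10],[0,0,0]],
  [[0,0,-35],[0,0,0]],
  [[0,0,-75],[0,0,0]],
  [[-40,0,-115],[0,0,0]],
  [[-78,0,-150],[0,0,0]],
  [[-78,0,-162],[0,0,0]],
  [[-78,0,-162],[0,0,0]],
  [[-78,0,-162],[0,0,0]],
])

```text
time: 9.05
tool_pos: [546.6, 134.4, 231.7]
tcp_rot: [179.9, -0.0, 94.3]
ft_force: [-0.5, 0.0, -1.0]
finger_gap: 80.1
grip_force: 0.0
```

```bash
python3 - <<'E'
from h import *
import json
s=r.sense();print(s['tool_pos'],s['tcp_rot'],s['finger_gap'])
json.dump({k:np.array(s[k]).tolist() for k in('tool_pos','tcp_rot')},open('s2.json','w'))
P={}
for n in('wrist','side','scene'):
    p,d=r.snapshot(n); cv2.imwrite(f'pics/{n}2.png',p);np.save(f'pics/{n}2.npy',d);P[n]=p
cv2.imwrite('pics/m3.png',np.hstack([cv2.resize(P['wrist'][0:200,220:420],(400,400),interpolation=cv2.INTER_CUBIC),cv2.resize(P['side'][225:345,256:376],(400,400),interpolation=cv2.INTER_CUBIC)]))
E
```

```text
[546.61860251 134.358133   231.7328995 ] [ 1.79940078e+02 -2.08151293e-02  9.42710127e+01] 80.14412114278028
```

View pics/m3.png

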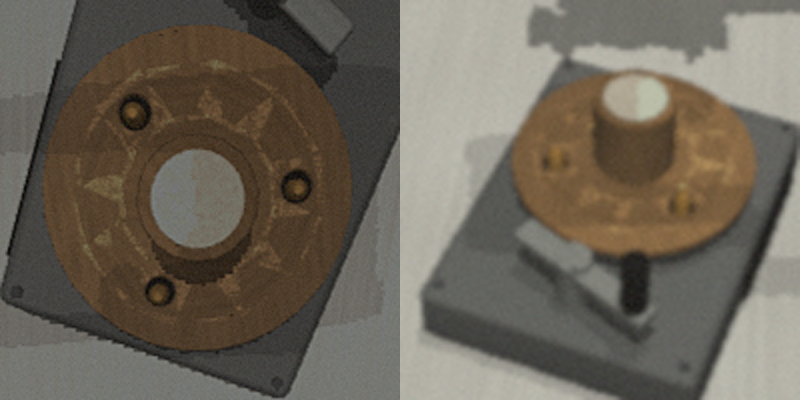

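The reel side is seated, with all three studs centred in their holes: (134,112), (296,186) and (159,291). In the side crop the clamp handle's top is at about (636,258). Next I'll locate the handle and pivot.

```bash
python3 - <<'E'
from h import *
cen={}
for n,b in(('side',(318,295,336,324)),('scene',(370,108,388,132))):
    p=cv2.imread(f'pics/{n}2.png').max(2)
    m=np.zeros(p.shape,'uint8'); m[b[1]:b[3],b[0]:b[2]]=p[b[1]:b[3],b[0]:b[2]]<45
    k,l,st,c=cv2.connectedComponentsWithStats(m); i=1+st[1:,4].argmax(); print(n,st[i],c[i]); cen[n]=c[i]
    top=(st[i,0]+st[i,2]/2-.5,st[i,1]); print(' top edge',cast(n,top,109).round(1),' mid z90',cast(n,c[i],90).round(1))
def ray(n):
    a=cast(n,cen[n],0)[0];b=cast(n,cen[n],200)[0];return a,(b-a)/np.linalg.norm(b-a)
(a,u),(b,v)=ray('side'),ray('scene'); t=np.linalg.lstsq(np.c_[u,-v],b-a,rcond=None)[0]; X,Y=a+t[0]*u,b+t[1]*v; print('tri',X.round(1),Y.round(1))
H=((X+Y)/2)[:2]; C=np.array([540.6,211.9]); d=H-C; L=np.linalg.norm(d)
al=np.arctan2(d[1],d[0]); g=np.arccos((98**2+L**2-45**2)/(2*98*L))
for s in(1,-1):
    th=al+s*g; Pv=C+98*np.array([np.cos(th),np.sin(th)]); h=H-Pv; q=np.degrees(np.arctan2(h[1],h[0])-th); print('pivot',Pv.round(1),'winder yaw',np.degrees(th)-90,'clamp',q/57.3)
# housing front corners in wrist view (z=40): crop/2+ (220,0)
from json import load
cp=pose('wrist',load(open('s2.json'))); q=cast('wrist',[(220,149),(361,198)],40,cp); e=q[1]-q[0]; print('yaw from front edge',np.degrees(np.arctan2(e[1],e[0])),np.linalg.norm(e))
E
```

```text
side [322 301   9  18 116] [325.97413793 309.42241379]
 top edge [[529.2 327.3 109. ]]  mid z90 [[528.5 330.9  90. ]]
scene [375 112   7  15  68] [378.         119.04411765]
 top edge [[526.8 336.8 109. ]]  mid z90 [[531.9 332.6  90. ]]
tri [528.4 331.5  90.7] [531.8 332.8  89.9]
pivot [498.3 300.3] winder yaw 25.562521421755832 clamp -1.2315853235100844
pivot [567.  306.3] winder yaw -15.614961476464359 clamp 1.2315853235100842
yaw from front edge -15.52484054379534 163.1741515265032
```

Result: the handle is at (530,332), the pivot at (567,306), the winder is turned −15.6° and the clamp stands at 1.23 rad. I'll straddle the peg with the fingers along the tangent of its swing.

Request:
jog_arm([
  [[30,0,0],[0,0,-0.12]],
  [[65,0,0],[0,0,-0.24]],
  [[100,0,0],[0,0,-0.36]],
  [[135,-1,0],[0,0,-0.48]],
  [[165,-1,0],[0,0,-0.6]],
  [[185,-1,0],[0,0,-0.72]],
  [[198.5,-1.6,0],[0,0,-0.82]],
  [[198.5,-1.6,0],[0,0,-0.885]],
  [[198.5,-1.6,0],[0,0,-0.885]],
  [[198.5,-1.6,0],[0,0,-0.885]],
], grip=44)

```text
time: 10.2
tool_pos: [529.3, 332.2, 230.0]
tcp_rot: [-179.9, -0.1, 144.9]
ft_force: [0.1, -0.1, 0.2]
finger_gap: 44.0
grip_force: 0.0
```

```bash
python3 - <<'E'
from h import *
s=r.sense();print(s['tool_pos'],s['tcp_rot'],s['finger_gap'])
p,d=r.snapshot('wrist'); cv2.imwrite('pics/wh.png',p)
E
```

```text
[529.27790832 332.18638809 230.01437949] [-1.79895713e+02 -5.28301617e-02  1.44927124e+02] 43.96303432515926
```

View pics/wh.png

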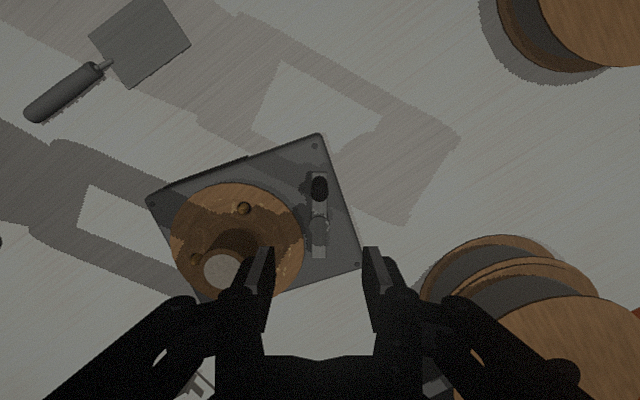

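The handle peg at (319,190) lies on the midline between the fingers, so I'm descending.

Request:
jog_arm([
  [[0,0,20],[0,0,0]],
  [[0,0,55],[0,0,0]],
  [[0,0,90],[0,0,0]],
  [[0,0,115],[0,0,0]],
  [[0,0,132],[0,0,0]],
  [[0,0,142],[0,0,0]],
  [[0,0,149],[0,0,0]],
  [[0,0,149],[0,0,0]],
])

```text
time: 11.05
tool_pos: [530.1, 332.0, 82.2]
tcp_rot: [-180.0, -0.0, 145.0]
ft_force: [0.6, -0.5, -0.7]
finger_gap: 44.1
grip_force: 0.0
```

Request:
jog_arm([
  [[0,0,0],[0,0,0]],
  [[0,0,0],[0,0,0]],
  [[0,0,0],[0,0,0]],
  [[0,0,0],[0,0,0]],
], grip=24, force=20)

```text
time: 11.45
tool_pos: [530.3, 332.3, 83.0]
tcp_rot: [179.9, 0.0, 145.0]
ft_force: [0.3, -0.1, 0.4]
finger_gap: 23.8
grip_force: 0.0
```

```bash
python3 - <<'E'
# arc rows in tool axes at start (tool x=radial out 144.9deg, tool y = world angle 54.9 (cw tangent))
import numpy as np
for a in np.arange(7,74.1,7).tolist()[:10]+[75]:
    t=np.radians(a); print(a,(45*(np.cos(t)-1)).round(1),(45*np.sin(t)).round(1),t.round(3))
E
```

```text
7.0 -0.3 5.5 0.122
14.0 -1.3 10.9 0.244
21.0 -3.0 16.1 0.367
28.0 -5.3 21.1 0.489
35.0 -8.1 25.8 0.611
42.0 -11.6 30.1 0.733
49.0 -15.5 34.0 0.855
56.0 -19.8 37.3 0.977
63.0 -24.6 40.1 1.1
70.0 -29.6 42.3 1.222
75 -33.4 43.5 1.309
```

Request:
jog_arm([
  [[-0.3,5.5,0],[0,0,0.122]],
  [[-1.3,10.9,0],[0,0,0.244]],
  [[-3,16.1,0],[0,0,0.367]],
  [[-5.3,21.1,0],[0,0,0.489]],
  [[-8.1,25.8,0],[0,0,0.611]],
  [[-11.6,30.1,0],[0,0,0.733]],
  [[-15.5,34,0],[0,0,0.855]],
  [[-19.8,37.3,0],[0,0,0.977]],
  [[-24.6,40.1,0],[0,0,1.1]],
  [[-24.6,40.1,0],[0,0,1.1]],
])

```text
time: 12.45
tool_pos: [573.6, 350.8, 82.4]
tcp_rot: [180.0, -0.0, 81.8]
ft_force: [-0.4, -0.5, -0.0]
finger_gap: 24.1
grip_force: 0.0
```

Request:
jog_arm([
  [[-0.1,2.7,0],[0,0,0.06]],
  [[-0.3,5.5,0],[0,0,0.122]],
  [[-0.6,7.5,0],[0,0,0.17]],
  [[-1,9.4,0],[0,0,0.2]],
  [[-1,10.5,0],[0,0,0.2]],
  [[-1,10.5,0],[0,0,0.2]],
  [[-1,10.5,0],[0,0,0.2]],
])

```text
time: 13.15
tool_pos: [583.1, 348.6, 82.3]
tcp_rot: [-180.0, -0.0, 70.6]
ft_force: [-2.8, 1.6, 1.4]
finger_gap: 24.3
grip_force: 1.6
```

Request:
jog_arm([
  [[0,1,0],[0,0,0]],
  [[0,2,0],[0,0,0]],
  [[0,2,0],[0,0,0]],
  [[0,2,0],[0,0,0]],
])

```text
time: 13.55
tool_pos: [583.3, 348.5, 82.2]
tcp_rot: [-179.8, 0.0, 70.6]
ft_force: [-10.5, 2.5, 5.4]
finger_gap: 24.1
grip_force: 5.6
```

The force rises without motion, so the arm is at its stop. I'll back off, open and rise.

Request:
jog_arm([
  [[0,-3,0],[0,0,0]],
  [[0,-5,0],[0,0,0]],
  [[0,-5,0],[0,0,0]],
  [[0,-5,0],[0,0,0]],
  [[0,-5,0],[0,0,0]],
], grip=44)

```text
time: 14.05
tool_pos: [580.8, 349.2, 82.4]
tcp_rot: [180.0, -0.0, 70.5]
ft_force: [0.4, 0.7, -0.3]
finger_gap: 44.3
grip_force: 0.0
```

Request:
jog_arm([
  [[0,0,-15],[0,0,0]],
  [[0,0,-45],[0,0,0]],
  [[0,0,-85],[0,0,0]],
  [[0,0,-125],[0,0,0]],
  [[-30,0,-150],[0,0,0]],
  [[-70,0,-150],[0,0,0]],
  [[-110,0,-150],[0,0,0]],
  [[-130,0,-150],[0,0,0]],
  [[-130,0,-150],[0,0,0]],
  [[-130,0,-150],[0,0,0]],
])

```text
time: 15.05
tool_pos: [537.7, 226.7, 233.7]
tcp_rot: [179.9, -0.1, 70.5]
ft_force: [0.2, -0.1, 0.1]
finger_gap: 44.1
grip_force: 0.0
```

```bash
python3 - <<'E'
from h import *
print(r.sense()['tool_pos'])
P={n:r.snapshot(n)[0] for n in('wrist','side')}
cv2.imwrite('pics/m4.png',np.hstack([P['wrist'][0:300,120:520],cv2.resize(P['side'][225:345,246:406],(400,300),interpolation=cv2.INTER_CUBIC)]))
E
```

```text
[537.67598769 226.71470229 233.7237146 ]
```

View pics/m4.png

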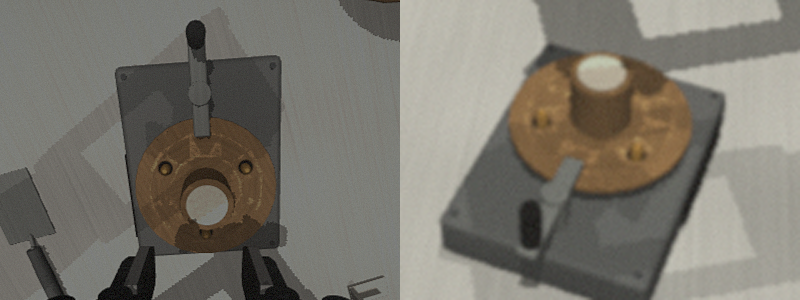

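The clamp arm is closed, with its tip over the rim at (203,130) and its handle at (195,35) pointing straight away from the hub. The reel side is flat and the gripper is clear.

```bash
python3 -c "
from bench import r
print(r.hand_in())"
```

```text
the job is handed in; nothing more can be done
None
```

I seated the three-hole reel side flat on the hub with the studs through its holes, let go of it, swung the clamp to its stop over the rim, and handed the job in at about 15 s; hand-in returned no verdict.

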